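# Load a sample bottle through the sprung intake gate

### The job

Take the small amber sample bottle and stand it in the open front end of the white intake lane, then slide it along the lane floor through the orange two-leaf sprung gate and on until it presses against the black sprung stop plate. Hold it there for half a second with about 10 N, so that the gate has snapped shut behind it, and never press the plate with more than 20 N. Then let go and leave the bottle standing upright behind the closed gate, with the other things on the bench left where they are.

Things in the scene. Friction and masses are not known exactly. Their poses are not given: they have to be found in the camera images.
- sample: Small amber glass bottle, black screw cap, 52 mm across, 116 mm high, about 0.16 kg. Straight-sided from the foot to about 75 mm up, then a shoulder; cap 35 mm across, from 92 to 116 mm up. Origin: centre of its underside; z up through the cap. Gripped between two pads it can swivel and jam when pushed along; it slides upright when pushed from behind with closed fingers, 44 to 70 mm up.
- station: The fixed intake lane: grey base 227 x 112 mm, its floor 6 mm above the bench, white walls to 44 mm above the bench, open above. Origin: on the underside, on the lane's middle line, in the plane of the shut gate; +x is the way in (green arrow), y to the left, z up. Inner wall faces at y = +-30 mm before the gate, +-43 mm behind it; open front end at x = -82 mm. The gate can shut once the bottle's centre is past x = 42 mm.
- entry (a point): Point on the lane floor in front of the gate, at x = -36 mm, y = 0 of the lane, 6 mm above the bench. A bottle standing here touches neither gate nor walls; there are at least 4 mm to spare to the gate and to each wall. The floor is slippery: sliding the bottle takes under 1 N, more if it is also pressed down.
- gate_left (a joint): Angle (rad) of the orange gate's left leaf (+y side): 0 shut, across the lane, up to 1.5 as it swings inward, its only way. Each leaf is 30 mm wide and 5 mm thick on an upright pin at x = 0, y = +-37 mm of the lane; top 45 mm above the bench, so fingers held higher pass over it. Springs shut both leaves (0.025 N m shut, 0.06 N m wide open: 2 to 6 N on a bottle together) behind a passed bottle and keep it in.
- gate_right (a joint): Angle (rad) of the gate's right leaf (-y side), the mirror image of the left one: 0 shut, grows inward.
- gate_mid (a point): Middle of the shut gate, between the tips of its two leaves (15 mm apart), 27 mm above the bench.
- stop: The stop's fixed aluminium bracket at the lane's inner end (front face x = 127 mm); origin and axes as the lane's. It carries the black sprung plate, 56 mm wide, 15 to 81 mm above the bench. How far this stands out varies and is not reported: the bottle's centre is at x = 41 to 65 mm when it first touches. It yields 1 mm per 2 N (10 N: 5 mm), and when let go pushes the bottle back, at most onto the gate, at x = 27 mm.
- white_bottle: Bystander, to be left alone: white plastic bottle with white screw cap, 52 across, 113 high (mm). Origin: centre of its underside.
- beaker: Bystander, to be left alone: small low glass beaker, 50 across, 59 high (mm). Origin: centre of its underside.
- dish: Bystander, to be left alone: glass petri dish, 67 across, 14 high (mm). Origin: centre of its underside.
- red_stopper: Bystander, to be left alone: small red rubber stopper, 24 across, 22 high (mm). Origin: centre of its underside.
There are look-alikes about, which are no part of the job. Leave any yellow look-alike of the sample alone.

How it is judged:
By the outcome, as a careful person would: the job done as asked, in the order asked, and still so for the second after the job is handed in, with the robot touching nothing.
It also fails if it takes over 72 s, if anything falls off the work surface, if the arm or the gripper's body presses on something with over 40 N, if the wrist force passes 120 N, or if a joint passes its speed limit or range.

### The arm

A 6-joint arm with a two-finger parallel gripper is mounted at the origin on the work surface; the furniture and walls round the work are solid. World frame = base frame: x ahead of the robot, y to its left, z up, the work surface at z = 0. Lengths are in m, angles in rad, forces in N, time in s.
With the tool pointing down it reaches from about 0.325 to 0.75 m from the base axis. Payload 7.6 kg.
Tool frame: the origin (TCP) lies midway between the tips of the shut fingers; the grasp point (between the pads) lies 19 mm behind it; z points along the fingers, y is the line along which they close (so a half turn about z gives the same grasp; the last joint's range is limited). The gripper opens to 85 mm and grips with 20 to 120 N. Pads are 22 mm wide; open, the fingers measure 114 mm over their backs; the gripper's body (76 mm by 85 mm) begins 54 mm behind the grasp point. The pads swing forward as they close: fully open they stand 13 mm farther back than shut.
Start: joints at [-1.259, 0.052, 1.401, -0, 1.689, -0.07], TCP at [0.196, -0.487, 0.231] pointing down, gripper open.
Joint ranges: [-2.9, 2.9], [-0.91, 2.17], [0.12, 2.37], [-1.06, 4.2], [0.26, 2.73], [-2.93, 2.93]. Speed limits (rad/s): [2.57, 2.57, 3.01, 3.14, 3.14, 3.14].

### API

Orientations are given as a unit quaternion [w, x, y, z].
In Python, from cell import * gives the robot as it stands. The module is installed in compiled form; this text tells all that it offers.
- The arm moves only by the tool apply_moves, never from a script. Its argument "commands" is text: rows parted by semicolons, each of 7 numbers parted by spaces: the turn, a rotation vector about the tool's x, y, z in degrees, then the shift along the tool's x, y, z in cm, then the finger opening in cm, from 0 to 8.54. In form: ax ay az dx dy dz fingers; .... A call has 1 to 12 rows; each row shifts and turns the commanded pose from where the row before left it, along the tool's axes as they then stand; what a row does not reach is not made up. A row lasts 1/12 s, in which the tool goes at most 41.7 mm and 7.16 degrees, less where a joint would pass 70% of its speed; a pose out of reach is approached as far as the arm can. A call with a gripper value outside its range is refused whole. The fingers move at their own pace and stop on an object; "newtons" is the grip in N (left out, the last holds). Time passes only in rows, so rows that do not move let the fingers close. It gives the time, the measured TCP pose, the force, the opening and the grip force at its end, in the units of the state.
- state(): the state, without advancing time (a new reading comes with each control period).
- capture(name): name is "side" or "top"; returns (picture, depth): 420x560x3 uint8, red, green, blue; 420x560 float32, m along the optical axis (not along the pixel's ray), 0 where there is no reading.
- get_calibration(name): a dict with "mtx" (3x3 intrinsics, pixels), "distortion" ([k1, k2, p1, p2, k3] as OpenCV has them; the pictures are not rectified), "R" (3x3) and "t" (3): a world point X has camera coordinates R X + t. Camera axes: x right, y down, z forward; pixel columns grow to the right and rows downward; lengths in m; the calibration is good to about 2 mm. A picture is of the moment at which its call begins. get_calibration takes no time and is no camera call.
- finish_job(): hands the job in; it is judged then, once.
The state is a dict: "time_s": time; "qpos": joint angles; "dq": joint speeds; "effort": joint torques, N m; "position": TCP position; "tcp_rot": TCP orientation; "contact_force": force on the tool from outside, world axes, zero at the start; "ft_torque": the same for the moment, N m; "width": finger opening in m; "grasp_force": force on a finger pad.
Only numpy, scipy, OpenCV 4.12 (cv2) and the standard library are available. Lean on these libraries where they do the work, as an engineer would, in place of code of your own. Each camera call takes 0.05 s, during which the arm holds its last target. There are 200 camera calls.

## Working session

There is one attempt and no reset: what is moved stays moved. The work goes in short steps, Python scripts to look and compute and a tool call to move; the robot and the scene stay as the last step left them, time stands still between calls to the robot, and variables do not carry over. Pictures are saved under pics/ and viewed, at most 13 in all, crops included, and the job is handed in when it is done.

Besides the shell and the picture viewer there is one more tool, called by a JSON object that holds its "method" and its "body", one argument or row to a line. apply_moves: Moves the arm, as the interface text tells. Its arguments: {"type":"object","properties":{"commands":{"type":"string"},"newtons":{"type":"number"}},"required":["commands"]}

```bash
mkdir -p pics; cat > h.py <<'E'
from cell import *
import numpy as np, cv2
def snap(n,tag):
    p,d=capture(n); cv2.imwrite(f'pics/{tag}.png',p[:,:,::-1]); np.savez(f'{tag}.npz',p=p,d=d); return p,d
def cloud(n,d):
    c=get_calibration(n); h,w=d.shape
    u,v=np.meshgrid(np.arange(w),np.arange(h))
    q=cv2.undistortPoints(np.stack([u,v],-1).reshape(-1,1,2).astype(np.float64),np.array(c['mtx']),np.array(c['distortion'])).reshape(h,w,2)
    P=np.dstack([q[...,0]*d,q[...,1]*d,d])
    return (P-np.array(c['t']))@np.array(c['R'])
E
python3 - <<'E'
from h import *
for n in('top','side'):
    p,d=snap(n,n+'0'); c=get_calibration(n); print(n,-np.array(c['R']).T@np.array(c['t']),(d>0).mean())
s=state();print(s)
E
```

```text
top [0.35714299 0.0610608  1.04626173] 0.9959608843537415
side [ 0.30760223 -0.72180842  0.40314264] 0.9958843537414966
{'time_s': 0.1, 'qpos': array([-1.25930030e+00,  5.27988179e-02,  1.40162592e+00, -1.04755537e-05,
        1.68858846e+00, -7.03060767e-02]), 'dq': array([ 0.00039965, -0.00073167, -0.00212891,  0.0006278 , -0.00026067,
        0.00160487]), 'effort': array([ 1.91852290e-03, -3.82580423e+01, -3.60984135e+01, -2.10200199e-05,
        4.76427071e-03,  9.88365656e-06]), 'position': array([ 0.19554552, -0.48693735,  0.23054216]), 'tcp_rot': array([-7.04490179e-04,  9.81833533e-01,  1.89743008e-01, -9.06122132e-05]), 'contact_force': array([-0.26782457,  0.97137097,  0.32144905]), 'ft_torque': array([ 0.0199969 ,  0.05916416, -0.00140611]), 'grasp_force': 0.0, 'width': 0.0855420360070983}
```

View pics/top0.png

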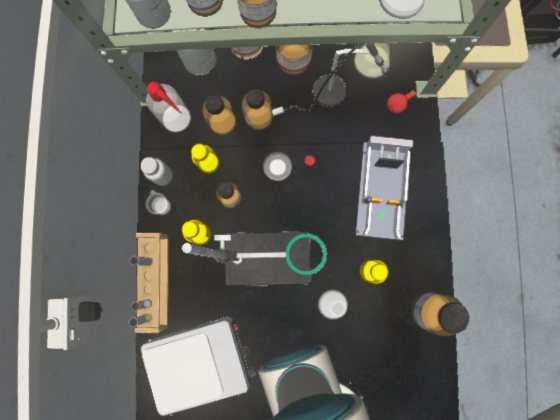

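View pics/side0.png

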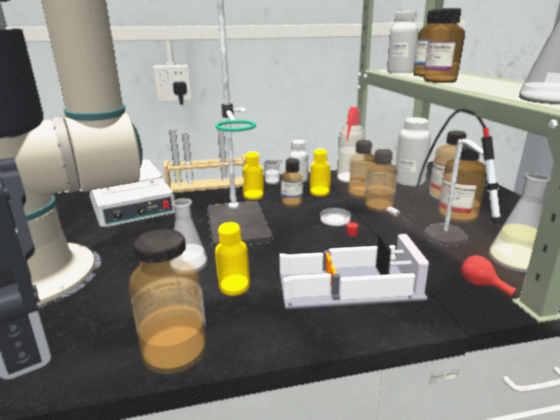

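Amber candidates in the top view are the small one at (228,195), the two bigger ones at (220,115) and (257,110), and the large one at (440,313). The yellow look-alikes are at (205,158), (196,232) and (374,271). The small one at (228,195), which is (291,182) in the side view, fits by its colour, black cap and size. The lane is at (385,188), with the arrow and open front towards the robot. A ring stand (green ring at (306,254)) stands between. I'll measure next.

```bash
python3 - <<'E'
from h import *
p=np.load('top0.npz');d=p['d'];im=p['p'];P=cloud('top',d)
q=np.load('side0.npz');Q=cloud('side',q['d'])
def rp(n,P,us):
    for u,v in us: print(n,(u,v),P[v,u].round(3))
rp('top',P,[(228,195),(232,187),(205,158),(196,232),(374,271),(306,242),(324,254),(265,255),(222,240),(190,248),(277,165),(310,160),(155,170),(157,203),(400,120),(257,110),(220,115),(333,300),(150,260)])
# clusters above bench: small bottle cap
a=P[175:212,212:245].reshape(-1,3)
for lo,hi in((.09,.14),(.1,.125)):
    m=(a[:,2]>lo)&(a[:,2]<hi); print('cap',m.sum(),np.median(a[m],0).round(4),a[m].min(0).round(3),a[m].max(0).round(3))
b=Q[150:215,275:305].reshape(-1,3); m=(abs(b[:,:2]-a[(a[:,2]>.09)].mean(0)[:2])<.05).all(1)&(b[:,2]>.01)&(b[:,2]<.07); print('side body',b[m].min(0),b[m].max(0),m.sum())
# ring stand heights
r=P[225:290,180:330]; print('max z ring region',r[...,2].max())
# station: white walls
b=P[130:245,350:415].reshape(-1,3); c=im[130:245,350:415].reshape(-1,3)
m=(b[:,2]>.036)&(b[:,2]<.052)&(c.min(1)>150); w=b[m]
m2=(b[:,2]>.03)&(b[:,2]<.055)&(c[:,0]>180)&(c[:,2]<90); print('gate',m2.sum(),b[m2].mean(0),b[m2].min(0),b[m2].max(0))
f=(b[:,2]>.002)&(b[:,2]<.2); 
for nm,x in(('walls',w),('all',b[f])):
    rect=cv2.minAreaRect((x[:,:2]*1000).astype(np.float32)); print(nm,len(x),rect,cv2.boxPoints(rect).round(1).tolist())
A=cv2.resize(im[170:220,200:260],None,fx=6,fy=6); B=cv2.resize(q['p'][140:215,250:340],None,fx=4,fy=4)
C=cv2.resize(im[125:245,345:420],None,fx=4,fy=4)
o=np.zeros((490,670,3),np.uint8);o[:300,:360]=A;o[:480,365:665]=C;o[300:490,:360]=B[90:280]
cv2.imwrite('pics/c1.png',o[:,:,::-1])
E
```

```text
top (228, 195) [0.52  0.193 0.111]
top (232, 187) [0.537 0.184 0.112]
top (205, 158) [0.609 0.247 0.091]
top (196, 232) [0.442 0.262 0.11 ]
top (374, 271) [ 0.352 -0.111  0.117]
top (306, 242) [0.422 0.025 0.011]
top (324, 254) [0.385 0.001 0.243]
top (265, 255) [0.385 0.108 0.244]
top (222, 240) [0.414 0.186 0.244]
top (190, 248) [0.386 0.181 0.52 ]
top (277, 165) [0.609 0.089 0.003]
top (310, 160) [0.615 0.01  0.02 ]
top (155, 170) [0.58  0.355 0.109]
top (157, 203) [0.519 0.374 0.029]
top (400, 120) [ 0.715 -0.215  0.003]
top (257, 110) [0.711 0.128 0.107]
top (220, 115) [0.702 0.211 0.109]
top (333, 300) [ 0.292 -0.027  0.084]
top (150, 260) [0.384 0.372 0.081]
cap 226 [0.5307 0.197  0.1137] [0.516 0.182 0.09 ] [0.549 0.215 0.12 ]
cap 208 [0.5321 0.1978 0.114 ] [0.516 0.182 0.101] [0.549 0.215 0.12 ]
side body [0.50370095 0.16929938 0.0102137 ] [0.55544254 0.20058204 0.06994409] 488
max z ring region 1.0462617307979745
gate 44 [ 0.50984379 -0.15798184  0.04232313] [ 0.5052245  -0.1881841   0.03047045] [ 0.5144802  -0.12723603  0.04838914]
walls 512 ((532.8074951171875, -160.36871337890625), (98.31777954101562, 208.40052795410156), 82.13087463378906) [[422.8999938964844, -194.8000030517578], [629.2999877929688, -223.3000030517578], [642.7999877929688, -125.9000015258789], [436.29998779296875, -97.4000015258789]]
all 4817 ((551.3978271484375, -161.40951538085938), (154.66368103027344, 277.6548767089844), 87.4271011352539) [[409.20001220703125, -232.39999389648438], [686.5999755859375, -244.89999389648438], [693.5999755859375, -90.4000015258789], [416.20001220703125, -77.9000015258789]]
```

View pics/c1.png

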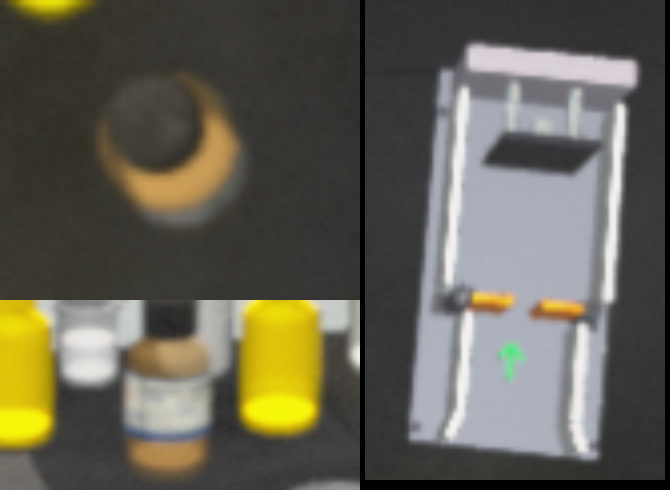

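The crop confirms the small amber bottle with black cap at top (228,195), standing at about (0.532, 0.198). The lane's gate is near (0.510, -0.158). The tall ring-stand rod is near the line of reach, so I'll measure the rod, the arm's width and the lane pose.

```bash
python3 - <<'E'
from h import *
p=np.load('top0.npz');im=p['p'];P=cloud('top',p['d'])
q=np.load('side0.npz');Q=cloud('side',q['d']);c2=q['p']
# rod
for n,C in(('top',P),('side',Q)):
    a=C.reshape(-1,3)
    for z in np.arange(.02,.8,.08):
        m=(a[:,2]>z)&(a[:,2]<z+.08)&(abs(a[:,0]-.386)<.06)&(a[:,1]>-.07)&(a[:,1]<.25)
        if m.sum(): print(n,'z',z.round(2),m.sum(),a[m].min(0).round(3),a[m].max(0).round(3),np.median(a[m],0).round(3))
# arm in q1 frame
t=-1.2593; R=np.array([[np.cos(t),np.sin(t)],[-np.sin(t),np.cos(t)]])
for n,C in(('top',P),('side',Q)):
    a=C.reshape(-1,3); f=a[:,:2]@R.T
    for r in np.arange(-.2,.7,.1):
      for z in np.arange(.1,1,.1):
        m=(f[:,0]>r)&(f[:,0]<r+.1)&(a[:,2]>z)&(a[:,2]<z+.1)&(abs(f[:,1])<.3)&(a[:,0]<.3)
        if m.sum()>30: print(n,'arm r',r.round(1),'z',z.round(1),m.sum(),'lat',np.percentile(f[m,1],[2,98]).round(3))
# lane
b=P[130:245,350:415].reshape(-1,3); c=im[130:245,350:415].reshape(-1,3)
m=(b[:,2]>.036)&(b[:,2]<.05)&(c.min(1)>170)&(b[:,0]<.6); w=b[m]
yaw=-.07
for _ in range(6):
    R=np.array([[np.cos(yaw),np.sin(yaw)],[-np.sin(yaw),np.cos(yaw)]]); l=(w[:,:2]-[.51,-.158])@R.T
    sl=[];cs=[]
    for s in(1,-1):
        for lo,hi in((-.06,-.012),(.02,.09)):
            k=(l[:,1]*s>0)&(l[:,0]>lo)&(l[:,0]<hi)
            if k.sum()>8:
                g=np.polyfit(l[k,0],l[k,1],1); sl.append(g[0]); cs.append((s,lo,k.sum(),g.round(4).tolist()))
    yaw+=np.median(sl)
print('yaw',yaw,cs)
E
```

```text
top z 0.02 38 [0.376 0.176 0.02 ] [0.446 0.25  0.093] [0.384 0.184 0.035]
top z 0.1 1 [0.381 0.185 0.113] [0.381 0.185 0.113] [0.381 0.185 0.113]
top z 0.18 966 [ 0.35  -0.003  0.228] [0.424 0.199 0.257] [0.388 0.089 0.243]
top z 0.26 54 [0.38  0.179 0.26 ] [0.392 0.185 0.338] [0.385 0.18  0.302]
top z 0.34 75 [0.38  0.179 0.341] [0.392 0.185 0.42 ] [0.385 0.18  0.384]
top z 0.42 110 [0.38  0.179 0.42 ] [0.392 0.188 0.499] [0.385 0.181 0.464]
top z 0.5 113 [0.38  0.179 0.501] [0.392 0.191 0.524] [0.386 0.184 0.52 ]
side z 0.02 266 [0.373 0.17  0.02 ] [0.446 0.25  0.1  ] [0.387 0.181 0.053]
side z 0.1 184 [0.379 0.175 0.1  ] [0.391 0.186 0.18 ] [0.385 0.18  0.141]
side z 0.18 590 [ 0.348 -0.007  0.181] [0.422 0.193 0.26 ] [0.384 0.066 0.241]
side z 0.26 229 [0.379 0.173 0.26 ] [0.391 0.188 0.34 ] [0.384 0.179 0.301]
side z 0.34 261 [0.379 0.174 0.34 ] [0.391 0.186 0.42 ] [0.385 0.179 0.381]
side z 0.42 111 [0.379 0.175 0.421] [0.391 0.186 0.451] [0.385 0.179 0.437]
top arm r -0.1 z 0.2 1040 lat [0.135 0.221]
top arm r -0.1 z 0.3 298 lat [0.177 0.203]
top arm r -0.1 z 0.4 179 lat [0.18
[... 453 characters left out ...]
t [0.089 0.093]
top arm r 0.3 z 0.1 1015 lat [0.131 0.207]
side arm r 0.0 z 0.1 3822 lat [0.027 0.201]
side arm r 0.0 z 0.2 7133 lat [0.024 0.205]
side arm r 0.0 z 0.3 4143 lat [0.114 0.197]
side arm r 0.0 z 0.4 1977 lat [0.114 0.197]
side arm r 0.1 z 0.1 328 lat [0.238 0.267]
side arm r 0.3 z 0.1 4449 lat [0.126 0.199]
side arm r 0.4 z 0.2 293 lat [0.028 0.045]
side arm r 0.5 z 0.2 3700 lat [0.032 0.054]
side arm r 0.5 z 0.3 6630 lat [0.048 0.074]
side arm r 0.5 z 0.4 298 lat [0.066 0.074]
yaw -0.13251412034521307 [(1, -0.06, np.int64(54), [0.004, 0.0338]), (1, 0.02, np.int64(73), [-0.0037, 0.0469]), (-1, -0.06, np.int64(53), [0.0037, -0.0311]), (-1, 0.02, np.int64(74), [-0.0056, -0.0446])]
```

{"method": "apply_moves", "body": {
  "commands": "0 0 0 3.24 -1.28 -0.45 5.5;0 0 0 3.24 -1.28 -0.45 5.5;0 0 0 3.24 -1.28 -0.45 5.5;0 0 0 3.24 -1.28 -0.45 5.5;0 0 0 3.24 -1.28 -0.45 5.5;0 0 0 3.24 -1.28 -0.45 5.5;0 0 0 3.24 -1.28 -0.45 5.5;0 0 0 3.24 -1.28 -0.45 5.5;0 0 0 3.24 -1.28 -0.45 5.5;0 0 0 3.24 -1.28 -0.45 5.5;0 0 0 3.24 -1.28 -0.45 5.5;0 0 0 3.24 -1.28 -0.45 5.5",
  "newtons": 30
}}

```text
time_s: 1.1
position: [0.5001, -0.1983, 0.2852]
tcp_rot: [-0.0, 0.982, 0.19, -0.0]
contact_force: [-0.3, 0.1, 0.2]
width: 0.055
grasp_force: 0.0
```

{"method": "apply_moves", "body": {
  "commands": "0 0 -6.8 0 0 0 5.5;0 0 -6.8 0 0 0 5.5;0 0 -6.8 0 0 0 5.5;0 0 -6.8 0 0 0 5.5;0 0 -6.8 0 0 0 5.5;0 0 -6.8 0 0 0 5.5;0 0 -6.8 0 0 0 5.5;0 0 -6.8 0 0 0 5.5;0 0 -6.8 0 0 0 5.5;0 0 -6.8 0 0 0 5.5;0 0 0 0 0 0 5.5"
}}

```text
time_s: 2.02
position: [0.4991, -0.1998, 0.2848]
tcp_rot: [-0.0, 0.706, 0.708, -0.0]
contact_force: [0.2, 0.2, 0.4]
width: 0.0544
grasp_force: 0.0
```

```bash
python3 - <<'E'
from h import *
p,d=snap('top','top1');p2,d2=snap('side','side1');s=state();print(s['time_s'],s['position'],s['tcp_rot'],s['qpos'],s['width'])
P=cloud('top',d).reshape(-1,3);Q=cloud('side',d2).reshape(-1,3);P=np.vstack([P,Q])
P0=np.vstack([cloud('top',np.load('top0.npz')['d']).reshape(-1,3),cloud('side',np.load('side0.npz')['d']).reshape(-1,3)])
from scipy.spatial import cKDTree
P=P[(P[:,2]>.1)&(P[:,0]<.7)&(np.abs(P[:,1])<.45)&(P[:,2]<.9)]; P=P[cKDTree(P0).query(P)[0]>.012]
t=s['qpos'][0]; x=P[:,0]*np.cos(t)+P[:,1]*np.sin(t); l=-P[:,0]*np.sin(t)+P[:,1]*np.cos(t)
for r in np.arange(.0,.65,.05):
    m=(x>r)&(x<r+.05)
    if m.sum()>20: print(r.round(2),m.sum(),'lat',np.percentile(l[m],[1,99]).round(3),'z',np.percentile(P[m,2],[1,99]).round(3))
# yellow neighbours
im=p; C=cloud('top',d); y=(im[...,0]>180)&(im[...,1]>180)&(im[...,2]<80)
n,lab=cv2.connectedComponents(y.astype(np.uint8))
for i in range(1,n):
    a=C[lab==i]
    if len(a)>60:
        top=a[a[:,2]>.1]; print('yellow',len(a),top.min(0).round(3),top.max(0).round(3))
E
```

```text
2.1167 [ 0.49913168 -0.19977106  0.28495276] [-2.77546078e-04  7.09212480e-01  7.04994725e-01 -1.41438600e-04] [-4.49357073e-01  8.24945582e-02  1.26317758e+00 -8.43099082e-05
  1.79653809e+00 -4.43411103e-01] 0.054819739423523146
0.0 6210 lat [-0.055  0.216] z [0.106 0.441]
0.05 7493 lat [-0.051  0.201] z [0.148 0.441]
0.15 138 lat [0.064 0.092] z [0.54  0.591]
0.2 4018 lat [-0.006  0.091] z [0.542 0.597]
0.25 4959 lat [-0.006  0.092] z [0.54  0.595]
0.3 4627 lat [-0.006  0.091] z [0.535 0.591]
0.35 4738 lat [-0.018  0.098] z [0.53  0.585]
0.4 4277 lat [-0.02   0.098] z [0.505 0.589]
0.45 5947 lat [-0.018  0.098] z [0.336 0.601]
0.5 9528 lat [-0.004  0.108] z [0.302 0.61 ]
0.55 4407 lat [0.002 0.104] z [0.293 0.607]
0.6 45 lat [0.051 0.055] z [0.365 0.391]
yellow 167 [0.603 0.243 0.109] [0.636 0.273 0.119]
yellow 207 [0.357 0.061 1.046] [0.357 0.061 1.046]
yellow 174 [0.433 0.262 0.108] [0.463 0.291 0.119]Traceback (most recent call last):
  File "<stdin>", line 17, in <module>
    return umr_minimum(a, axis, None, out, keepdims, initial, where)
ValueError: zero-size array to reduction operation minimum which has no identity
```

View pics/side1.png

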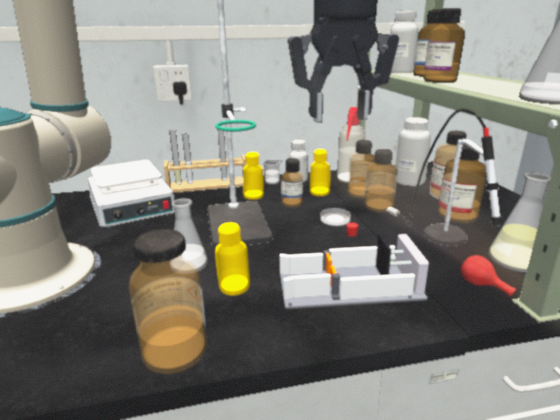

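Side view: the gripper hangs at (345,60), closing along world x, with nothing disturbed. The forearm (lateral -0.02 to 0.10) would hit the rod when reaching the bottle with the tool vertical. Tilting the tool 22° about the closing axis puts the wrist clear to the right, and I'll grip the cap that way.

{"method": "apply_moves", "body": {
  "commands": "0 5.5 0 0 0 0 5.5;0 5.5 0 0 0 0 5.5;0 5.5 0 0 0 0 5.5;0 5.5 0 0 0 0 5.5;0 0 0 0 0 0 5.5"
}}

```text
time_s: 2.53
position: [0.4986, -0.2016, 0.2832]
tcp_rot: [-0.138, 0.697, 0.69, 0.136]
contact_force: [-0.3, 0.3, -0.7]
width: 0.0554
grasp_force: 0.0
```

{"method": "apply_moves", "body": {
  "commands": "0 0 0 3.08 0.3 2.18 5.5;0 0 0 3.08 0.3 2.18 5.5;0 0 0 3.08 0.3 2.18 5.5;0 0 0 3.08 0.3 2.18 5.5;0 0 0 3.08 0.3 2.18 5.5;0 0 0 3.08 0.3 2.18 5.5;0 0 0 3.08 0.3 2.18 5.5;0 0 0 3.08 0.3 2.18 5.5;0 0 0 0 0 0 5.5"
}}

```text
time_s: 3.28
position: [0.5225, 0.0996, 0.2143]
tcp_rot: [-0.135, 0.694, 0.695, 0.134]
contact_force: [-0.2, -0.1, 0.0]
width: 0.0548
grasp_force: 0.0
```

```bash
python3 - <<'E'
from h import *
s=state();print(s['time_s'],s['position'],s['tcp_rot'],s['qpos'],s['contact_force'])
q=s['tcp_rot'];from scipy.spatial.transform import Rotation as R
print(R.from_quat([*q[1:],q[0]]).as_matrix().round(3))
E
```

```text
3.2833 [0.52250509 0.09964261 0.21430877] [-0.13541966  0.69351258  0.69483962  0.13378986] [-0.08036429  0.06111369  1.46563545  0.38261389  1.64428823 -0.05952314] [-0.22874342 -0.053082    0.01234745]
[[-0.001  1.    -0.003]
 [ 0.928  0.002  0.374]
 [ 0.374 -0.002 -0.928]]
```

{"method": "apply_moves", "body": {
  "commands": "0 0 0 1.92 0.24 2.23 5.5;0 0 0 1.92 0.24 2.23 5.5;0 0 0 1.92 0.24 2.23 5.5;0 0 0 1.92 0.24 2.23 5.5;0 0 0 0 0 0 5.5;0 0 0 0 0 0 5.5"
}}

```text
time_s: 3.78
position: [0.5329, 0.1995, 0.1612]
tcp_rot: [-0.134, 0.695, 0.694, 0.134]
contact_force: [-1.1, -0.3, 0.7]
width: 0.0548
grasp_force: 0.0
```

```bash
python3 - <<'E'
from h import *
s=state();print(s['time_s'],s['position'],s['qpos'],s['contact_force'])
p,d=snap('top','top2');p2,d2=snap('side','side2')
A=cv2.resize(p[130:330,130:380],None,fx=1.5,fy=1.5);B=cv2.resize(p2[20:240,190:400],None,fx=1.9,fy=1.9)
o=np.zeros((430,790,3),np.uint8);o[:300,:375]=A;B=B[:418,:399];o[:418,380:779]=B
cv2.imwrite('pics/c2.png',o[:,:,::-1])
E
```

```text
3.7833 [0.5328596  0.19954892 0.16118741] [0.10842361 0.14453034 1.48308368 0.38112482 1.47826651 0.08051687] [-1.14786065 -0.27627684  0.65326442]
```

View pics/c2.png

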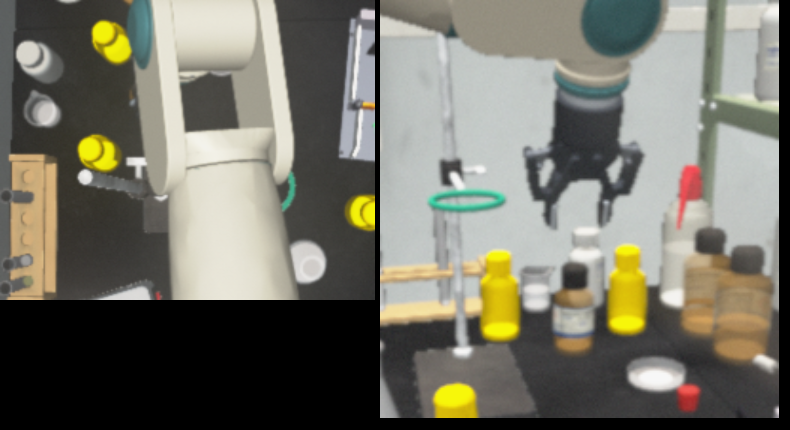

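The crop shows the forearm clear of the rod (top view, rod at about (90,178) in the crop) and the gripper above the sample (side view (575,215) over (573,280)). Now I'll descend onto the cap and close.

{"method": "apply_moves", "body": {
  "commands": "0 0 0 -0.5 -0.02 1.58 5.5;0 0 0 -0.5 -0.02 1.58 5.5;0 0 0 -0.5 -0.02 1.58 5.5;0 0 0 -0.5 -0.02 1.58 5.5;0 0 0 0 0 0 5.5;0 0 0 0 0 0 2;0 0 0 0 0 0 2;0 0 0 0 0 0 2;0 0 0 0 0 0 2;0 0 0 0 0 0 2;0 0 0 0 0 0 2;0 0 0 0 0 0 2",
  "newtons": 35
}}

```text
time_s: 4.88
position: [0.5338, 0.2038, 0.0976]
tcp_rot: [-0.134, 0.695, 0.693, 0.136]
contact_force: [-0.4, -0.8, 5.5]
width: 0.0332
grasp_force: 35.5
```

{"method": "apply_moves", "body": {
  "commands": "0 0 0 0.62 0 -1.55 2;0 0 0 0.62 0 -1.55 2;0 0 0 0.62 0 -1.55 2;0 0 0 0.62 0 -1.55 2;0 0 0 0.62 0 -1.55 2;0 0 0 0.62 0 -1.55 2;0 0 0 0 0 0 2"
}}

```text
time_s: 5.47
position: [0.5341, 0.2035, 0.1996]
tcp_rot: [-0.133, 0.694, 0.694, 0.137]
contact_force: [-0.7, 1.1, -0.7]
width: 0.0333
grasp_force: 35.4
```

```bash
python3 - <<'E'
from h import *
s=state();print(s['time_s'],s['position'],s['width'],s['contact_force'])
p2,d2=snap('side','side3')
B=cv2.resize(p2[60:240,200:400],None,fx=2.5,fy=2.5);cv2.imwrite('pics/c3.png',B[:,:,::-1])
E
```

```text
5.4667 [0.53409392 0.20349906 0.19964785] 0.03334532828351164 [-0.68579621  1.06747932 -0.74467816]
```

View pics/c3.png

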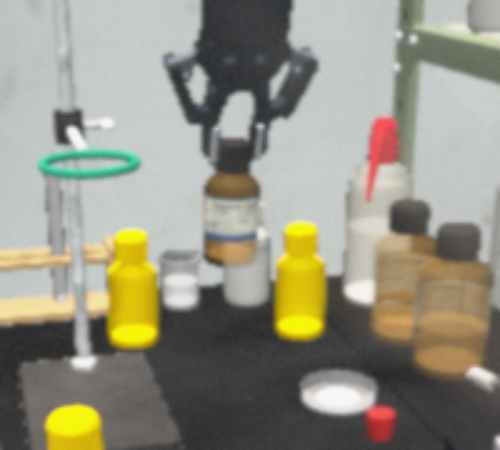

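The bottle is gripped by the cap and hangs upright (crop (232,200)), with the neighbours undisturbed. Carrying it to above the lane entry, past the ring at x > 0.52.

{"method": "apply_moves", "body": {
  "commands": "0 0 0 -3.36 0 -1.15 2;0 0 0 -3.36 0 -1.15 2;0 0 0 -3.36 0 -1.15 2;0 0 0 -3.36 0 -1.15 2;0 0 0 -3.36 0 -1.15 2;0 0 0 -3.36 0 -1.15 2;0 0 0 -3.36 0 -1.15 2;0 0 0 -3.36 0 -1.15 2;0 0 0 -2.06 -2.08 -0.83 2;0 0 0 -2.06 -2.08 -0.83 2;0 0 0 -2.06 -2.08 -0.83 2;0 0 0 0 0 0 2"
}}

```text
time_s: 6.52
position: [0.4667, -0.1499, 0.1784]
tcp_rot: [-0.136, 0.697, 0.692, 0.134]
contact_force: [-0.9, 0.9, -1.9]
width: 0.0331
grasp_force: 35.5
```

```bash
python3 - <<'E'
from h import *
p2,d2=snap('side','side4');p,d=snap('top','top4');s=state();print(s['time_s'],s['position'],s['width'],s['contact_force'])
Q=cloud('side',d2);T=s['position']
m=(abs(Q[...,0]-T[0])<.06)&(abs(Q[...,1]-T[1])<.06)&(Q[...,2]>.05)&(Q[...,2]<.175)
for z in np.arange(.07,.2,.01):
    k=m&(Q[...,2]>z)&(Q[...,2]<z+.01)
    if k.sum()>5: print(z.round(2),k.sum(),Q[k].min(0).round(4),Q[k].max(0).round(4))
A=cv2.resize(p[120:260,290:440],None,fx=2.6,fy=2.6);B=cv2.resize(p2[100:310,240:440],None,fx=2,fy=2)
o=np.zeros((430,796,3),np.uint8);o[:364,:390]=A;o[:420,395:795]=B
cv2.imwrite('pics/c4.png',o[:,:,::-1])
E
```

```text
6.6167 [ 0.46895507 -0.14734179  0.17908063] 0.032995478440140065 [ 0.26941957  0.12123846 -1.59418547]
0.08 126 [ 0.438  -0.1776  0.0805] [ 0.4866 -0.1527  0.09  ]
0.09 179 [ 0.4379 -0.1778  0.0901] [ 0.4858 -0.1512  0.1   ]
0.1 174 [ 0.4379 -0.1792  0.1001] [ 0.4861 -0.1501  0.11  ]
0.11 188 [ 0.4379 -0.1796  0.11  ] [ 0.4857 -0.1509  0.1199]
0.12 187 [ 0.4383 -0.1801  0.12  ] [ 0.4871 -0.1505  0.13  ]
0.13 204 [ 0.4386 -0.1802  0.13  ] [ 0.4869 -0.1487  0.1399]
0.14 210 [ 0.4387 -0.1805  0.14  ] [ 0.4899 -0.1462  0.1499]
0.15 252 [ 0.44   -0.1802  0.1501] [ 0.4903 -0.1464  0.16  ]
0.16 199 [ 0.4436 -0.1757  0.16  ] [ 0.4865 -0.1402  0.17  ]
0.17 70 [ 0.4492 -0.1726  0.17  ] [ 0.4813 -0.1521  0.175 ]
```

View pics/c4.png

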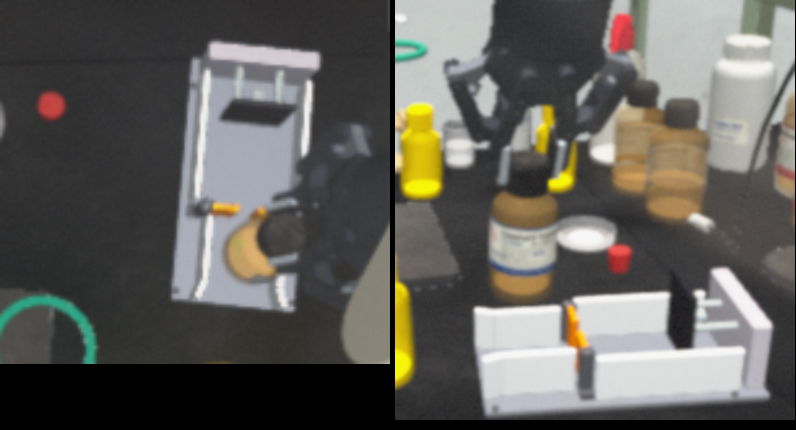

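The bottle hangs over the lane front, seen at top crop (250,250) and side crop (523,245). It leans about 2.7° with its cap towards -y, so I'll correct the lean, lower it partway and check it against the walls.

{"method": "apply_moves", "body": {
  "commands": "0 -2.7 0 0 0 0 2;0 0 0 -0.34 0.15 1.26 2;0 0 0 -0.34 0.15 1.26 2;0 0 0 0 0 0 2;0 0 0 0 0 0 2"
}}

```text
time_s: 7.03
position: [0.4725, -0.1439, 0.1534]
tcp_rot: [-0.12, 0.697, 0.697, 0.118]
contact_force: [-0.2, -0.5, -1.2]
width: 0.0329
grasp_force: 35.5
```

```bash
cat > meas.py <<'E'
from h import *
import sys
tag=sys.argv[1]
p2,d2=snap('side','side'+tag);p,d=snap('top','top'+tag);s=state();print(s['time_s'],s['position'],s['width'],s['contact_force'])
Q=cloud('side',d2);P=cloud('top',d);yaw=-.1325;O=np.array([.5102,-.1567])
R=np.array([[np.cos(yaw),np.sin(yaw)],[-np.sin(yaw),np.cos(yaw)]])
for n,C,im in(('side',Q,p2),('top',P,p)):
    L=(C[...,:2]-O)@R.T; z=C[...,2]
    w=(im.min(2)>170)&(z>.040)&(z<.047)
    for s_ in(1,-1):
        k=w&(L[...,0]>-.06)&(L[...,0]<-.012)&(abs(L[...,1]*s_-.033)<.012)
        if k.sum()>5: print(n,'wall',s_,k.sum(),np.percentile(L[k][:,1],[5,50,95]).round(4))
    o=(im[...,0]>180)&(im[...,2]<90)&(im[...,1]<170)&(z>.03)&(z<.05)&(abs(L[...,0])<.02)&(abs(L[...,1])<.035)
    if o.sum(): print(n,'gate x',L[o][:,0].min().round(4),np.median(L[o][:,0]).round(4),L[o][:,0].max().round(4))
    b=(im[...,0].astype(int)-im[...,2]>25)&(im[...,1]<170)&(z>.048)&(z<.15)&(L[...,0]<-.005)&(L[...,0]>-.09)&(abs(L[...,1])<.05)|((z>.06)&(z<.13)&(abs(L[...,0]+.04)<.035)&(abs(L[...,1])<.04))
    for z0 in np.arange(.05,.13,.02):
        k=b&(z>z0)&(z<z0+.02)
        if k.sum()>10: print(n,'body z',z0.round(2),k.sum(),L[k].min(0).round(4),L[k].max(0).round(4))
E
python3 meas.py 5
```

```text
7.1333 [ 0.47305248 -0.14463928  0.15487228] 0.03301842299561193 [ 0.30830243 -0.10874043 -1.42842394]
side wall -1 119 [-0.0398 -0.0377 -0.0341]
side gate x -0.0039 -0.0025 0.0037
side body z 0.05 163 [-0.0668 -0.0259] [-0.0171  0.002 ]
side body z 0.07 359 [-0.0668 -0.0265] [-0.0166  0.0029]
side body z 0.09 375 [-0.0668 -0.0261] [-0.0168  0.01  ]
side body z 0.11 403 [-0.0662 -0.0265] [-0.0148  0.0089]
top wall 1 52 [0.0298 0.0322 0.0349]
top wall -1 11 [-0.035  -0.0327 -0.03  ]
top gate x -0.0017 -0.0013 -0.0006
top body z 0.07 48 [-0.0652 -0.0093] [-0.0267  0.0296]
top body z 0.09 46 [-0.0652 -0.0112] [-0.0265  0.0297]
top body z 0.11 77 [-0.0648 -0.0061] [-0.0135  0.03  ]
```

Side and top both show the bottle upright but about 3.5 mm too far to the lane's +y. Correcting that and lowering.

{"method": "apply_moves", "body": {
  "commands": "0 0 0 -0.33 -0.05 -0.12 2;0 0 0 0 0 0 2;0 0 0 -0.33 0 0.93 2;0 0 0 -0.33 0 0.93 2;0 0 0 -0.33 0 0.93 2;0 0 0 -0.33 0 0.93 2;0 0 0 -0.16 0 0.47 2;0 0 0 0 0 0 2"
}}

```text
time_s: 7.8
position: [0.4714, -0.1481, 0.1081]
tcp_rot: [-0.12, 0.698, 0.696, 0.118]
contact_force: [-1.1, 1.0, -1.6]
width: 0.0331
grasp_force: 35.5
```

```bash
python3 meas.py 6
```

```text
7.9 [ 0.4722176  -0.14853682  0.11003044] 0.03289368445938572 [ 0.21277468  0.23484571 -1.93866682]
side wall -1 141 [-0.04   -0.0373 -0.0265]
side gate x -0.0033 -0.0023 0.0042
side body z 0.05 176 [-0.0669 -0.0299] [-0.0167  0.0047]
side body z 0.07 413 [-0.066  -0.0292] [-0.0157  0.0059]
side body z 0.09 336 [-0.0627 -0.0248] [-0.0163  0.0131]
side body z 0.11 470 [-0.0687 -0.0198] [-0.0073  0.0109]
top wall 1 51 [0.0297 0.0322 0.035 ]
top wall -1 9 [-0.0348 -0.0341 -0.0314]
top gate x -0.002 -0.0008 -0.0004
top body z 0.05 41 [-0.0657 -0.015 ] [-0.0343  0.0262]
top body z 0.07 98 [-0.0647 -0.0225] [-0.0158  0.0264]
top body z 0.09 84 [-0.0621 -0.019 ] [-0.0185  0.0243]
top body z 0.11 254 [-0.0677 -0.0144] [-0.0092  0.0177]
```

{"method": "apply_moves", "body": {
  "commands": "0 0 0 -0.04 0 0.12 2;0 0 0 -0.04 0 0.12 2;0 0 0 -0.03 0 0.09 2;0 0 0 -0.03 0 0.09 2;0 0 0 0 0 0 2;0 0 0 0 0 0 2"
}}

```text
time_s: 8.4
position: [0.4722, -0.1485, 0.1058]
tcp_rot: [-0.118, 0.698, 0.696, 0.119]
contact_force: [0.1, 0.0, -1.3]
width: 0.0332
grasp_force: 35.5
```

{"method": "apply_moves", "body": {
  "commands": "0 0 0 -0.03 0 0.09 2;0 0 0 0 0 0 2;0 0 0 0 0 0 2"
}}

```text
time_s: 8.65
position: [0.4722, -0.1485, 0.1048]
tcp_rot: [-0.118, 0.698, 0.696, 0.119]
contact_force: [-0.7, -0.3, -2.5]
width: 0.0331
grasp_force: 35.5
```

{"method": "apply_moves", "body": {
  "commands": "0 0 0 -0.03 0 0.09 2;0 0 0 0 0 0 2;0 0 0 0 0 0 2"
}}

```text
time_s: 8.9
position: [0.4723, -0.1486, 0.1039]
tcp_rot: [-0.118, 0.698, 0.696, 0.119]
contact_force: [0.1, -1.4, -1.3]
width: 0.0328
grasp_force: 35.6
```

{"method": "apply_moves", "body": {
  "commands": "0 0 0 -0.03 0 0.09 2;0 0 0 0 0 0 2;0 0 0 0 0 0 2"
}}

```text
time_s: 9.15
position: [0.4725, -0.1487, 0.1038]
tcp_rot: [-0.118, 0.698, 0.696, 0.119]
contact_force: [-2.1, -0.7, 5.0]
width: 0.0329
grasp_force: 36.2
```

Touching the floor. Releasing and rising straight up.

{"method": "apply_moves", "body": {
  "commands": "0 0 0 0 0 0 5.5;0 0 0 0 0 0 5.5;0 0 0 0 0 0 5.5;0 0 0 0 0 0 5.5;0 0 0 0 0 0 5.5;0 0 0 0.33 0 -0.94 5.5;0 0 0 0.5 0 -1.42 5.5;0 0 0 0.5 0 -1.42 5.5;0 0 0 0.5 0 -1.42 5.5;0 0 0 0.5 0 -1.42 5.5;0 0 0 0 0 0 5.5"
}}

```text
time_s: 10.07
position: [0.4735, -0.149, 0.177]
tcp_rot: [-0.115, 0.698, 0.697, 0.12]
contact_force: [-0.0, -0.7, 0.9]
width: 0.0552
grasp_force: 0.0
```

```bash
python3 meas.py 7; python3 - <<'E'
import cv2,numpy as np
p=cv2.imread('pics/top7.png');q=cv2.imread('pics/side7.png')
A=cv2.resize(p[120:260,290:440],None,fx=2.6,fy=2.6);B=cv2.resize(q[100:310,240:440],None,fx=2,fy=2)
o=np.zeros((430,796,3),np.uint8);o[:364,:390]=A;o[:420,395:795]=B
cv2.imwrite('pics/c5.png',o)
E
```

```text
10.1667 [ 0.47241466 -0.14850223  0.17350034] 0.055126538004536124 [ 0.16677014  0.30335603 -1.27525438]
side wall -1 191 [-0.0396 -0.0362 -0.0253]
side gate x -0.0037 -0.0025 0.0037
side body z 0.05 172 [-0.0662 -0.0318] [-0.0173 -0.0077]
side body z 0.07 484 [-0.0661 -0.0322] [-0.0156  0.0094]
side body z 0.09 230 [-0.0565 -0.0229] [-0.0226 -0.0033]
side body z 0.11 271 [-0.0564 -0.0233] [-0.0228  0.0086]
top wall 1 52 [0.0299 0.0324 0.0348]
top wall -1 6 [-0.0352 -0.0343 -0.0321]
top gate x -0.0023 -0.001 0.0027
top body z 0.05 44 [-0.066  -0.0098] [-0.0234  0.0243]
top body z 0.07 194 [-0.0648 -0.0252] [-0.0131  0.0238]
top body z 0.09 36 [-0.0563 -0.0081] [-0.0288  0.0152]
top body z 0.11 200 [-0.0556 -0.0183] [-0.0234  0.0139]
```

View pics/c5.png

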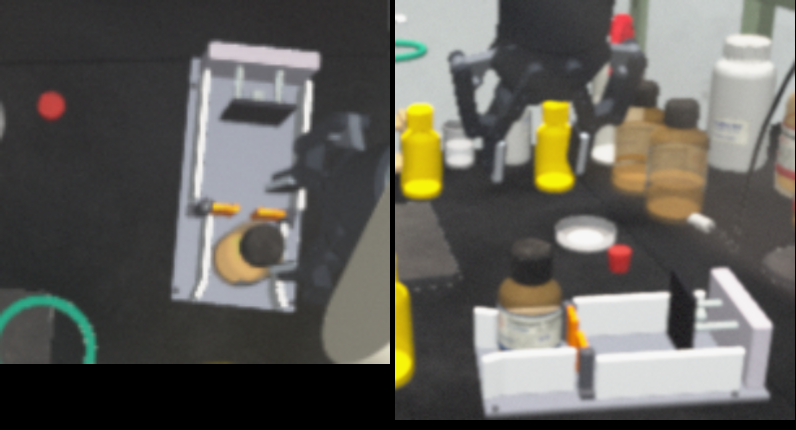

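The bottle stands in the lane front, seen at top crop (250,255) and side crop (530,295), centred to within about 2 mm at x of about -40 mm with the gate shut. Next I'll straighten the tool, close the fingers and turn it so the finger sides face along the lane.

{"method": "apply_moves", "body": {
  "commands": "0 -6.43 0 0 0 0 0;0 -6.43 0 0 0 0 0;0 -6.43 0 0 0 0 0;0 0 0 0 0 0 0;0 0 0 0 0 0 0;0 0 0 0 0 0 0"
}}

```text
time_s: 10.67
position: [0.4719, -0.1482, 0.1722]
tcp_rot: [-0.002, 0.708, 0.706, 0.0]
contact_force: [0.6, -0.0, -0.3]
width: 0.0001
grasp_force: 0.0
```

{"method": "apply_moves", "body": {
  "commands": "0 0 -6.87 0 0 0 0;0 0 -6.87 0 0 0 0;0 0 -6.87 0 0 0 0;0 0 -6.87 0 0 0 0;0 0 -6.87 0 0 0 0;0 0 -6.87 0 0 0 0;0 0 -6.87 0 0 0 0;0 0 -6.87 0 0 0 0;0 0 -6.87 0 0 0 0;0 0 -6.87 0 0 0 0;0 0 -6.87 0 0 0 0;0 0 -6.87 0 0 0 0"
}}

```text
time_s: 11.67
position: [0.4719, -0.1493, 0.1723]
tcp_rot: [-0.001, 0.065, 0.998, 0.001]
contact_force: [-0.1, 0.4, -0.4]
width: 0.0001
grasp_force: 0.0
```

```bash
cat > st.py <<'E'
from h import *
from scipy.spatial.transform import Rotation as R
s=state();q=s['tcp_rot'];M=R.from_quat([*q[1:],q[0]])
yaw=-.1325;e=np.array([np.cos(yaw),np.sin(yaw),0]);l=np.array([-e[1],e[0],0])
T=R.from_matrix(np.column_stack([-e,l,[0,0,-1]]))
print(s['time_s'],s['position'].round(4),s['qpos'].round(2),'rot to go (tool,deg)',np.rad2deg((M.inv()*T).as_rotvec()).round(2))
d=s['position']-[.5122,-.1567,0];f=s['contact_force']
print('lane xy',(d@e).round(4),(d@l).round(4),'F lane',(f@e).round(2),(f@l).round(2),f[2].round(2),'w',s['width'].round(4))
E
python3 st.py
```

```text
11.6667 [ 0.4719 -0.1493  0.1723] [-0.38 -0.01  1.58  0.    1.57 -1.82] rot to go (tool,deg) [ 0.13 -0.1   0.14]Traceback (most recent call last):
  File "st.py", line 8, in <module>
    print('lane xy',(d@e).round(4),(d@l).round(4),'F lane',(f@e).round(2),(f@l).round(2),f[2].round(2),'w',s['width'].round(4))
                                                                                                           ^^^^^^^^^^^^^^^^
AttributeError: 'float' object has no attribute 'round'
```

{"method": "apply_moves", "body": {
  "commands": "0 0 0 2.7 -0.1 0 0;0 0 0 2.7 -0.1 0 0;0 0 0 0 0 0 0;0 0 0 0 0 2.8 0;0 0 0 0 0 2.8 0;0 0 0 0 0 2.8 0;0 0 0 0 0 2.8 0;0 0 0 0 0 0.2 0;0 0 0 0 0 0 0"
}}

```text
time_s: 12.42
position: [0.4175, -0.1433, 0.0578]
tcp_rot: [-0.002, 0.068, 0.998, 0.001]
contact_force: [-0.1, -0.2, 0.8]
width: -0.0001
grasp_force: 0.0
```

```bash
sed -i "s/s\['width'\].round(4)/s['width']/" st.py; python3 st.py; python3 - <<'E'
from h import *
p,d=snap('top','top8');q,d2=snap('side','side8')
A=cv2.resize(p[120:260,290:440],None,fx=2.6,fy=2.6);B=cv2.resize(q[100:310,240:440],None,fx=2,fy=2)
o=np.zeros((430,796,3),np.uint8);o[:364,:390]=A;o[:420,395:795]=B
cv2.imwrite('pics/c6.png',o[:,:,::-1])
E
```

```text
12.4167 [ 0.4175 -0.1433  0.0578] [-0.41 -0.04  1.85  0.    1.34 -1.85] rot to go (tool,deg) [ 0.13 -0.24 -0.18]
lane xy -0.0957 0.0008 F lane -0.05 -0.21 0.8 w -5.845511937414672e-05
```

View pics/c6.png

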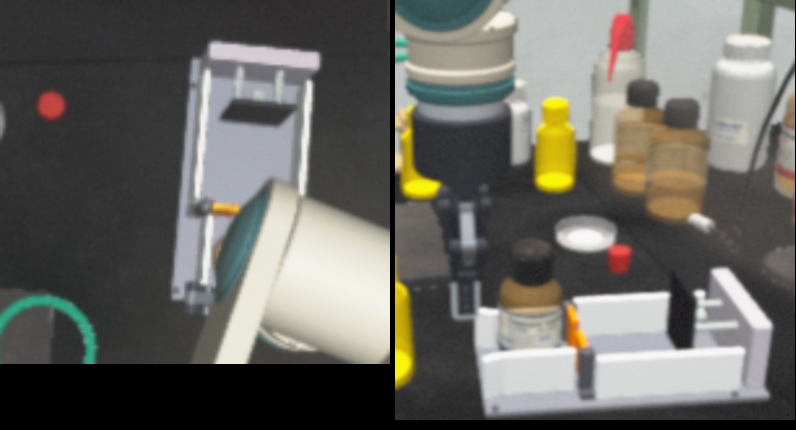

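Closed fingers stand upright behind the bottle (side crop (465,290)). Now pushing along the lane.

{"method": "apply_moves", "body": {
  "commands": "0 0 0 -0.4 0 0 0;0 0 0 -0.4 0 0 0;0 0 0 -0.4 0 0 0;0 0 0 -0.4 0 0 0;0 0 0 -0.4 0 0 0;0 0 0 -0.3 0 0 0;0 0 0 -0.3 0 0 0;0 0 0 -0.3 0 0 0;0 0 0 -0.3 0 0 0;0 0 0 -0.3 0 0 0;0 0 0 -0.3 0 0 0;0 0 0 -0.3 0 0 0"
}}

```text
time_s: 13.52
position: [0.4591, -0.1486, 0.059]
tcp_rot: [-0.0, 0.067, 0.998, 0.0]
contact_force: [-4.8, 0.6, 2.9]
width: 0.0003
grasp_force: 2.0
```

{"method": "apply_moves", "body": {
  "commands": "0 0 0 -0.3 0 0 0;0 0 0 -0.3 0 0 0;0 0 0 -0.3 0 0 0;0 0 0 -0.3 0 0 0;0 0 0 -0.3 0 0 0;0 0 0 -0.3 0 0 0;0 0 0 0 0 0 0"
}}

```text
time_s: 14.1
position: [0.4775, -0.151, 0.0591]
tcp_rot: [0.0, 0.067, 0.998, 0.0]
contact_force: [-1.4, 1.5, 0.9]
width: 0.0001
grasp_force: 1.2
```

```bash
python3 st.py; cat > gate.py <<'E'
from h import *
import sys
q,d2=snap('side','side'+sys.argv[1]);Q=cloud('side',d2);yaw=-.1325;O=np.array([.5102,-.1567])
R=np.array([[np.cos(yaw),np.sin(yaw)],[-np.sin(yaw),np.cos(yaw)]]);L=(Q[...,:2]-O)@R.T;z=Q[...,2]
for z0,z1 in((.05,.06),(.06,.07),(.07,.078)):
    k=(z>z0)&(z<z1)&(L[...,1]>-.034)&(L[...,1]<.004)&(L[...,0]>-.03)&(L[...,0]<.105)
    h=np.histogram(L[k][:,0],bins=np.arange(-.03,.11,.005))[0];print(z0,k.sum(),L[k][:,1].min().round(4),h)
B=cv2.resize(q[170:310,260:440],None,fx=3,fy=3);cv2.imwrite('pics/g'+sys.argv[1]+'.png',B[:,:,::-1])
E
python3 gate.py 9
```

```text
14.1 [ 0.4775 -0.151   0.0591] [-0.38  0.12  1.69  0.    1.34 -1.82] rot to go (tool,deg) [ 0.01  0.03 -0.09]
lane xy -0.0352 0.001 F lane -1.61 1.33 0.89 w 9.159693571874344e-05
0.05 262 -0.0336 [ 0 22 22 17 21 20 14 17 15 11 13  2  0  0  0  0  0  0  0  0  0  0 14 41
  5  9 19  0]
0.06 249 -0.0339 [10 25 23 19 21 15 17 12 18 16 12  2  0  0  0  0  0  0  0  0  0  0 14 45
  0  0  0  0]
0.07 216 -0.0338 [13 21 19 16 16 14 14 15 13 12 11  4  0  0  0  0  0  0  0  0  0  0  9 36
  3  0  0  0]
```

{"method": "apply_moves", "body": {
  "commands": "0 0 0 -0.3 0 0 0;0 0 0 -0.3 0 0 0;0 0 0 -0.3 0 0 0;0 0 0 -0.3 0 0 0;0 0 0 -0.3 0 0 0;0 0 0 -0.3 0 0 0;0 0 0 -0.3 0 0 0;0 0 0 -0.3 0 0 0;0 0 0 0 0 0 0"
}}

```text
time_s: 14.9
position: [0.5015, -0.1544, 0.0591]
tcp_rot: [0.001, 0.067, 0.998, -0.0]
contact_force: [-0.6, -0.5, 0.7]
width: 0.0002
grasp_force: 0.2
```

{"method": "apply_moves", "body": {
  "commands": "0 0 0 -0.3 0 0 0;0 0 0 -0.3 0 0 0;0 0 0 -0.3 0 0 0;0 0 0 -0.3 0 0 0;0 0 0 -0.3 0 0 0;0 0 0 0 0 0 0;0 0 0 0 0 0 0"
}}

```text
time_s: 15.48
position: [0.5157, -0.1562, 0.059]
tcp_rot: [0.0, 0.067, 0.998, 0.0]
contact_force: [0.4, -0.1, 0.0]
width: -0.0002
grasp_force: 0.0
```

```bash
python3 st.py; python3 gate.py 10
```

```text
15.4833 [ 0.5157 -0.1562  0.059 ] [-0.36  0.22  1.57  0.    1.35 -1.8 ] rot to go (tool,deg) [ 0.01  0.   -0.09]
lane xy 0.0034 0.0009 F lane 0.43 -0.04 0.01 w -0.000213452051771262
0.05 273 -0.0325 [ 0  0  0  0  0  0  0  3  2 28 23 22 19 17 17 17 13 13 13  4  0  0 13 41
  4  6 18  0]
0.06 275 -0.0316 [ 0  0  0  0  4 18  8  9  7 27 18 21 17 16 18 16 12 12 12  2  0  0 16 42
  0  0  0  0]
0.07 258 -0.0318 [ 0  0  0  0  4 17 13 16  7 21 21 15 19 15 13 16 12 11  8  3  0  0  9 35
  3  0  0  0]
```

View pics/g10.png

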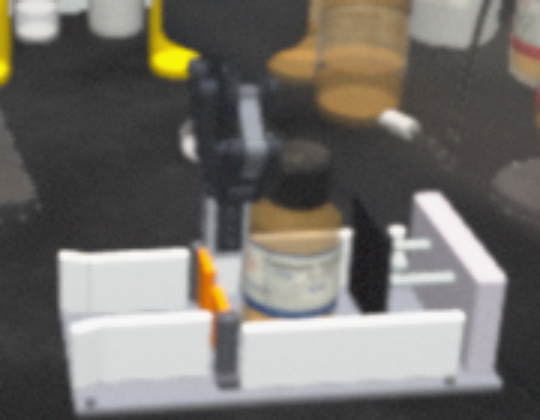

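The bottle has passed the gate (g10 at (293,235)), the leaves look shut at (210,300), and the plate at (370,255) is still about 14 mm ahead. Continuing gently.

{"method": "apply_moves", "body": {
  "commands": "0 0 0 -0.2 0 0 0;0 0 0 -0.2 0 0 0;0 0 0 -0.2 0 0 0;0 0 0 -0.2 0 0 0;0 0 0 -0.2 0 0 0;0 0 0 -0.2 0 0 0;0 0 0 -0.2 0 0 0;0 0 0 0 0 0 0"
}}

```text
time_s: 16.2
position: [0.5298, -0.1581, 0.0591]
tcp_rot: [0.0, 0.067, 0.998, 0.0]
contact_force: [-0.3, 0.3, -0.1]
width: 0.0003
grasp_force: 0.0
```

{"method": "apply_moves", "body": {
  "commands": "0 0 0 -0.2 0 0 0;0 0 0 0 0 0 0;0 0 0 0 0 0 0"
}}

```text
time_s: 16.45
position: [0.5315, -0.1584, 0.0591]
tcp_rot: [0.0, 0.067, 0.998, 0.0]
contact_force: [-0.1, 0.1, -0.6]
width: 0.0001
grasp_force: 0.0
```

{"method": "apply_moves", "body": {
  "commands": "0 0 0 -0.2 0 0 0;0 0 0 0 0 0 0;0 0 0 0 0 0 0"
}}

```text
time_s: 16.7
position: [0.5332, -0.1586, 0.059]
tcp_rot: [-0.0, 0.067, 0.998, 0.0]
contact_force: [-1.4, 1.4, 0.8]
width: 0.0003
grasp_force: 1.4
```

{"method": "apply_moves", "body": {
  "commands": "0 0 0 -0.2 0 0 0;0 0 0 0 0 0 0;0 0 0 0 0 0 0"
}}

```text
time_s: 16.95
position: [0.5348, -0.1588, 0.0589]
tcp_rot: [-0.001, 0.067, 0.998, 0.0]
contact_force: [-5.9, 1.3, 2.4]
width: -0.0002
grasp_force: 2.9
```

```bash
python3 st.py; python3 gate.py 11
```

```text
16.95 [ 0.5348 -0.1588  0.0589] [-0.35  0.27  1.51 -0.    1.36 -1.79] rot to go (tool,deg) [ 0.02 -0.11 -0.09]
lane xy 0.0227 0.0009 F lane -6.04 0.5 2.45 w -0.0002345330883676289
0.05 246 -0.0331 [ 0  0  0  0  0  0  0  0  0  2  2  1  7 29 23 18 19 17 16 17 12 12 11 30
 12  4 14  0]
0.06 270 -0.0325 [ 0  0  0  0  0  0  0  0  8 17  9  7 13 27 22 19 19 18 19 15 15 14 10 30
  8  0  0  0]
0.07 259 -0.0318 [ 0  0  0  0  0  0  0  0 10 16 13 15  9 29 19 19 16 15 14 13 11 11 11 26
 12  0  0  0]
```

{"method": "apply_moves", "body": {
  "commands": "0 0 0 -0.1 0 0 0;0 0 0 -0.1 0 0 0;0 0 0 0 0 0 0;0 0 0 0 0 0 0"
}}

```text
time_s: 17.33
position: [0.5361, -0.159, 0.0589]
tcp_rot: [-0.002, 0.067, 0.998, 0.0]
contact_force: [-10.1, 2.6, 5.9]
width: -0.0001
grasp_force: 4.8
```

```bash
python3 st.py
```

```text
17.3333 [ 0.5361 -0.159   0.0589] [-0.35  0.27  1.51 -0.    1.37 -1.79] rot to go (tool,deg) [ 0.02 -0.21 -0.1 ]
lane xy 0.024 0.0009 F lane -10.31 1.2 5.91 w -0.00012592045140438272
```

At 10 N. Holding for 0.83 s.

{"method": "apply_moves", "body": {
  "commands": "0 0 0 0 0 0 0;0 0 0 0 0 0 0;0 0 0 0 0 0 0;0 0 0 0 0 0 0;0 0 0 0 0 0 0;0 0 0 0 0 0 0;0 0 0 0 0 0 0;0 0 0 0 0 0 0;0 0 0 0 0 0 0;0 0 0 0 0 0 0"
}}

```text
time_s: 18.17
position: [0.5361, -0.159, 0.0589]
tcp_rot: [-0.002, 0.067, 0.998, 0.0]
contact_force: [-9.7, 1.9, 5.1]
width: -0.0002
grasp_force: 4.7
```

```bash
python3 st.py; python3 gate.py 12
```

```text
18.1667 [ 0.5361 -0.159   0.0589] [-0.35  0.27  1.51 -0.    1.37 -1.79] rot to go (tool,deg) [ 0.02 -0.21 -0.1 ]
lane xy 0.024 0.0009 F lane -9.86 0.61 5.15 w -0.00017674049933773164
0.05 238 -0.0329 [ 0  0  0  0  0  0  0  0  0  1  2  0  1 31 23 17 20 17 17 16 13 13 11 29
 16  3  8  0]
0.06 271 -0.0322 [ 0  0  0  0  0  0  0  0  0 21 10  9  9 28 22 21 18 19 17 16 12 13 13 26
 17  0  0  0]
0.07 254 -0.0321 [ 0  0  0  0  0  0  0  0  0 21 16 14  7 24 19 20 17 16 14 15 14  9  8 27
 13  0  0  0]
```

View pics/g12.png

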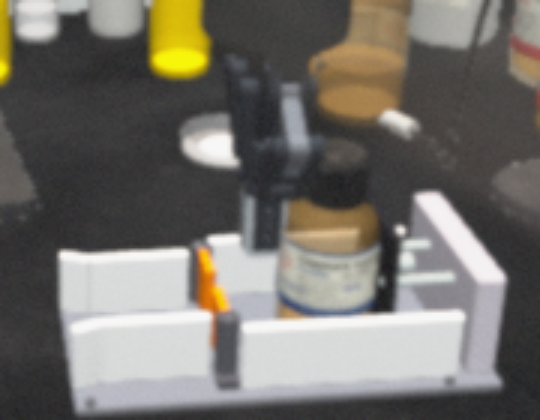

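The bottle presses the plate (g12 (330,250)) and both orange leaves at (212,300) are shut behind it. Backing off slowly, then up.

{"method": "apply_moves", "body": {
  "commands": "0 0 0 0.1 0 0 0;0 0 0 0.1 0 0 0;0 0 0 0.1 0 0 0;0 0 0 0.1 0 0 0;0 0 0 0.1 0 0 0;0 0 0 0.1 0 0 0;0 0 0 0.2 0 0 0;0 0 0 0.3 0 0 0;0 0 0 0.5 0 0 0;0 0 0 0.8 0 0 0;0 0 0 1 0 0 0;0 0 0 1 0 0 0"
}}

```text
time_s: 19.22
position: [0.4929, -0.1531, 0.059]
tcp_rot: [0.0, 0.067, 0.998, 0.0]
contact_force: [-0.5, -0.0, -0.3]
width: 0.0002
grasp_force: 0.0
```

{"method": "apply_moves", "body": {
  "commands": "0 0 0 0.5 0 -1 0;0 0 0 0 0 -3 0;0 0 0 0 0 -3 0;0 0 0 0 0 -3 0;0 0 0 0 0 -3 0;0 0 0 0 0 -3 0;0 0 0 0 0 0 0;0 0 0 0 0 0 0"
}}

```text
time_s: 19.88
position: [0.4891, -0.1529, 0.221]
tcp_rot: [0.002, 0.067, 0.998, -0.001]
contact_force: [-1.2, 1.1, -0.6]
width: -0.0001
grasp_force: 0.0
```

```bash
python3 st.py; python3 gate.py 13; python3 - <<'E'
from h import *
p,d=snap('top','top13')
a=np.load('top0.npz')['p'];A=cv2.resize(p[120:260,290:440],None,fx=2.6,fy=2.6);B=cv2.resize(cv2.imread('pics/side13.png')[130:310,180:440,::-1],(400,277))
o=np.zeros((370,796,3),np.uint8);o[:364,:390]=A;o[:277,395:795]=B
cv2.imwrite('pics/c7.png',o[:,:,::-1])
q0=np.load('side0.npz');q1=np.load('side13.npz');D0=cloud('side',q0['d']);dif=np.abs(q0['p'].astype(int)-q1['p']).max(2)>60
n,l,st,c=cv2.connectedComponentsWithStats(dif.astype(np.uint8))
for i in range(1,n):
    if st[i,4]>25: print(st[i])
E
```

```text
19.8833 [ 0.4891 -0.1529  0.221 ] [-0.38  0.02  1.46  0.    1.66 -1.81] rot to go (tool,deg) [-0.05  0.24 -0.1 ]
lane xy -0.0234 0.0008 F lane -1.38 0.91 -0.6 w -0.0001339441843083253
0.05 255 -0.0315 [ 0  0  0  0  0  0  0  0  0  0  0  0 33 19 20 20 17 18 17 14 12  8 13 36
  5  3 20  0]
0.06 228 -0.0318 [ 0  0  0  0  0  0  0  0  0  0  0  0 30 22 20 20 18 14 18 17 12 13  9 35
  0  0  0  0]
0.07 206 -0.0321 [ 0  0  0  0  0  0  0  0  0  0  0  0 26 19 21 14 17 17 11 12 15 10 13 28
  3  0  0  0]
[ 21   0  29  41 464]
[   0    0   80  138 4766]
[  65    0   60  126 3141]
[ 293    3   63  159 5537]
[ 56 123  15  29 181]
[  70  123   37   45 1078]
[  50  125   93   68 1978]
[  17  129   47   42 1250]
[281 158  22  47 722]
[  0 164  16   8  81]
[  0 184  26  38 596]
[   0  223   40   94 2824]
[350 237  32  40 610]
[376 250   7  22 119]
[  0 311  51  68 831]
```

View pics/c7.png

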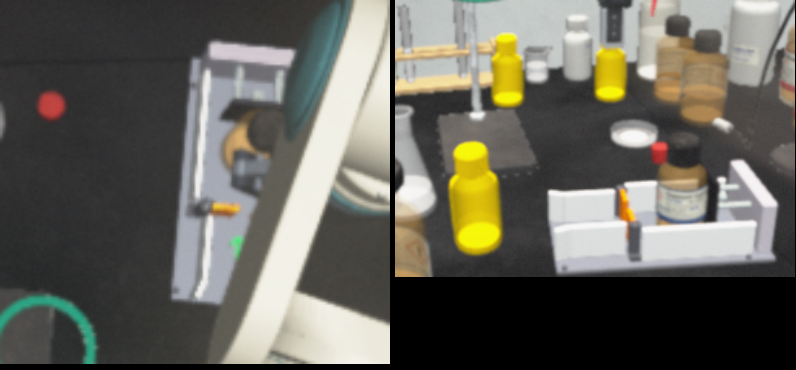

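The bottle stands upright behind the shut gate, seen at side crop (683,190). The only differences from the first image are the bottle, the sample's old spot and the arm, so the bystanders are in place. The robot is clear and touching nothing, so I'm handing in.

```bash
python3 -c "
from cell import *
print(finish_job())"
```

```text
the job is handed in; nothing more can be done
None
```

Job handed in: the sample bottle stands upright behind the shut gate after being held against the stop plate at about 10 N for over 0.8 s, with the other things on the bench left where they were.

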